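# Load, cover and lock the horn polishing bowl

## Task

Lower every black horn blank gently into the polishing bowl (let go of it down near the bowl's floor, never drop it in). Then lay the green cover in the bowl's rim and press it down firmly until it sits flat and level, fully home on the ledge all round. Only then press the red lever down until its catch holds it down by itself, and leave the other tools on the bench where they lie.

Things in the scene. Friction and masses are not known exactly. Their poses are not given: they have to be found in the camera images.
- pot: fixed polishing machine: grey round base, blue round bowl, on its front (-x) side a grey block with the lever. Origin at table height on the bowl's axis, z up, x away from the lever side. Bowl: inner radius 66 mm, floor 35 mm above the table, mouth ledge (radius 66 to 82) 100 mm above the table, round it a steel lip of inner radius 82.5, outer radius 88, top 107 mm above the table
- pot_seat (a point): point on the bowl's axis in the plane of the ledge (100 mm above the table): the cover is home when its underside lies here. Three stiff cork stops on the ledge (radius 74) stand 3 to 6 mm proud, unevenly; each gives under about 5 N and stays where pushed, so a cover laid on them is high and crooked until pressed down (15 N or more at its middle)
- pot_floor (a point): centre of the bowl's inner floor, 35 mm above the table
- cover: loose green round cover, flat disc of radius 78 mm and 6 mm thick, 0.16 kg, with an upright black cylindrical knob in the middle (diameter 26 mm, from 6 to 36 mm above the underside). Origin at the centre of its underside, z up out of the knob
- blank0: loose black horn blank, a rounded bun shape with a flat foot: 34 mm across at its belly (6 to 14 mm above the foot), 28 mm tall, 30 mm across the foot, about 30 g; origin at the centre of the foot, z to the dome. May be absent (None)
- blank1: loose black horn blank, a rounded bun shape with a flat foot: 34 mm across at its belly (6 to 14 mm above the foot), 28 mm tall, 30 mm across the foot, about 30 g; origin at the centre of the foot, z to the dome. May be absent (None)
- blank2: loose black horn blank, a rounded bun shape with a flat foot: 34 mm across at its belly (6 to 14 mm above the foot), 28 mm tall, 30 mm across the foot, about 30 g; origin at the centre of the foot, z to the dome. May be absent (None)
- blank3: loose black horn blank, a rounded bun shape with a flat foot: 34 mm across at its belly (6 to 14 mm above the foot), 28 mm tall, 30 mm across the foot, about 30 g; origin at the centre of the foot, z to the dome. May be absent (None)
- blank4: loose black horn blank, a rounded bun shape with a flat foot: 34 mm across at its belly (6 to 14 mm above the foot), 28 mm tall, 30 mm across the foot, about 30 g; origin at the centre of the foot, z to the dome. May be absent (None)
- blank5: loose black horn blank, a rounded bun shape with a flat foot: 34 mm across at its belly (6 to 14 mm above the foot), 28 mm tall, 30 mm across the foot, about 30 g; origin at the centre of the foot, z to the dome. May be absent (None)
- mat: grey paper-thin felt mat 220 x 170 mm, fixed, on which the blanks stand at the start; origin at the centre of its underside
- lever (a joint): angle of the sprung lever (rad): 0 up, 0.37 hard stop at the bottom; springs back to 0 unless pressed past about 0.29, where the brass catch snaps over its end and holds it at about 0.30. Needs about 7 to 15 N at the red pad
- lever_tip (a point): centre of the top of the lever's red pad (32 mm along pot x, 40 mm along pot y), to be pressed downwards; moves with the lever, about 34 mm down to the catch. The lever runs along pot y: hinge 112 mm from this point to the pot's +y, 75 mm above the table; at its other end the catch and a steel post (107 mm high, face 63 mm from this point)
- rasp: bystander: steel rasp with cherry handle, 240 mm long, 20 mm high; origin under its middle
- gauge: bystander: brass bore gauge, a rod 280 mm long, 18 mm high
- inlay: bystander: pale horn mouthpiece inlay plate 45 x 20 x 6 mm
- wax_jar: bystander: amber wax jar, radius 32 mm, 60 mm high
- sanding_block: bystander: cork sanding block 110 x 60 x 35 mm
Mind the look-alikes: they are no part of the job. What is shaped like the blank3 but blue or orange is not meant. Of the things that look like the cover, take the one that is farthest from the robot's base at the start.

How it is judged:
By the outcome, as a careful person would: the job done as asked, in the order asked, and still so for the second after the job is handed in, with the robot touching nothing.
Of blank0, blank1, blank2, blank3, blank4, blank5 only 4 to 6 are there at a start; the rules pass over those that are not, and their reading is None.
At some moment in a run one of blank0, blank1, blank2, blank3, blank4, blank5, cover may be knocked a few centimetres aside while the robot is not near it.
It also fails if it takes over 210 s, if anything falls off the work surface, if the arm or the gripper's body presses on something with over 40 N, if the wrist force passes 120 N, or if a joint passes its speed limit or range.

## Robot

A 6-joint arm with a two-finger parallel gripper is mounted at the origin on the work surface. World frame = base frame: x ahead of the robot, y to its left, z up, the work surface at z = 0. Lengths are in m, angles in rad, forces in N, time in s.
With the tool pointing down it reaches from about 0.3 to 0.75 m from the base axis. Payload 8.5 kg.
Tool frame: the origin (TCP) lies at the very end of the fingers, on their centre line; the grasp point (between the pads) lies 19 mm behind it (r.grip_depth is the distance from the TCP to the grasp point, in m); z points along the fingers, y is the line along which they close (so a half turn about z gives the same grasp; the last joint's range is limited). The gripper opens to 88 mm and grips with 3 to 60 N. Pads are 18 mm wide; open, the fingers measure 123 mm over their backs; the gripper's body (75 mm by 187 mm) begins 45 mm behind the grasp point.
Start: joints at [-1.375, 0.381, 1.297, -0, 1.464, -0.215], TCP at [0.22, -0.504, 0.239] pointing down, gripper open.
Joint ranges: [-3.11, 3.11], [-0.89, 2.33], [0.22, 2.48], [-1.42, 4.56], [0.17, 2.85], [-2.88, 2.88]. Speed limits (rad/s): [2.39, 2.39, 3.14, 3.14, 3.14, 3.14].

## Interface

Orientations are given as [roll, pitch, yaw] about the fixed x, y, z axes, in that order (R = Rz(yaw) Ry(pitch) Rx(roll)).
In Python, from plant import r, cams, job gives the robot as it stands.
- The arm moves only by the tool drive_tool, never from a script. Its argument "motion" is a list of rows, each a list of 3 entries, a list of its own where there are three numbers: the shift along the world's x, y, z normalised to -1 to 1, where 1 is 0.3 m, then the turn about the world's z normalised to -1 to 1, where 1 is 30 degrees, then the closure, from 0 (fully open) to 1 (shut). A call has exactly 8 rows; each row is the pose to reach, as a shift and turn from the pose commanded when the call began; what a row does not reach only later rows make up. A row lasts 1/10 s, in which the tool goes at most 50 mm and 8.59 degrees, less where a joint would pass 70% of its speed; a pose out of reach is approached as far as the arm can. A call with a number of a shift or a turn outside -1 to 1 is refused whole. A call with a gripper value outside its range is refused whole. The fingers move at their own pace and stop on an object; "grip_force" is the grip in N (left out, the last holds). Time passes only in rows, so rows that repeat a pose let the fingers close, or fill a call up. It gives the time, the measured TCP pose, the force, the opening and the grip force at its end, in the units of the state.
- r.get_state(): the state, without advancing time (a new reading comes with each control period).
- cams.get_image(name): name is "side" or "top" or "wrist"; returns (picture, depth): 480x640x3 uint8, red, green, blue; 480x640 float32, m along the optical axis (not along the pixel's ray), 0 where there is no reading.
- cams.camera_params(name): a dict with "fx", "fy", "cx", "cy" (pixels), "R" (3x3) and "t" (3): a world point X has camera coordinates R X + t; the wrist camera has in their place "hand_eye" (4x4, takes a point from camera to tool coordinates, whose origin is the TCP and whose axes are the flange's). Camera axes: x right, y down, z forward; pixel columns grow to the right and rows downward; lengths in m; the calibration is good to about 2 mm. A picture is of the moment at which its call begins: read the wrist's pose just before it. camera_params takes no time and is no camera call.
- job.finish_job(): hands the job in; it is judged then, once.
The state is a dict: "time": time; "joints": joint angles; "qd": joint speeds; "effort": joint torques, N m; "tcp_pos": TCP position; "orientation": TCP orientation; "contact_force": force on the tool from outside, world axes, zero at the start; "moment": the same for the moment, N m; "finger_gap": finger opening in m; "grasp_force": force on a finger pad.
Only numpy, scipy, OpenCV 4.12 (cv2) and the standard library are available. Lean on these libraries where they do the work, as an engineer would, in place of code of your own. Each camera call takes 0.05 s, during which the arm holds its last target. There are 200 camera calls.

## Working session

There is one attempt and no reset: what is moved stays moved. The work goes in short steps, Python scripts to look and compute and a tool call to move; the robot and the scene stay as the last step left them, time stands still between calls to the robot, and variables do not carry over. Pictures are saved under pics/ and viewed, at most 14 in all, crops included, and the job is handed in when it is done.

Besides the shell and the picture viewer there is one more tool, called after "Emit:" as a command line: name --argument value ..., lists and objects as JSON in quotes. drive_tool: Moves the arm, as the interface text tells. Its arguments: {"type":"object","properties":{"motion":{"type":"array"},"grip_force":{"type":"number"}},"required":["motion"]}

```bash
ls; mkdir -p pics; python3 - <<'E'
from plant import r,cams,job
import cv2
for n in ("top","side"):
    im,d=cams.get_image(n); cv2.imwrite(f"pics/{n}0.png",im[:,:,::-1]); p=cams.camera_params(n); print(n,p)
print(cams.camera_params("wrist")); print(r.get_state(), r.grip_depth)
E
```

```text
pics
top {'fx': 460.48748279520095, 'fy': 460.48748279520095, 'cx': 323.7412346269077, 'cy': 234.50906683347333, 'R': array([[-0.01475522, -0.99968659,  0.02022391],
       [-0.9970071 ,  0.01317455, -0.07617916],
       [ 0.07588884, -0.02128743, -0.99688903]]), 't': array([-0.00388271,  0.53598722,  1.27513474])}
side {'fx': 616.2861054371722, 'fy': 616.2861054371722, 'cx': 324.3580933303414, 'cy': 244.0834302289268, 'R': array([[ 0.94264248, -0.3332826 , -0.01865123],
       [-0.18707484, -0.48118724, -0.85642387],
       [ 0.27645644,  0.81079069, -0.51593633]]), 't': array([-0.49857994,  0.18324796,  1.53100239])}
{'fx': 376.896267199481, 'fy': 376.896267199481, 'cx': 322.8963637018015, 'cy': 245.49724401592704, 'hand_eye': array([[ 1.03085337e-04, -9.65551043e-01, -2.60213705e-01,
         6.74977554e-02],
       [ 9.99999918e-01, -2.54736530e-06,  4.05608688e-04,
        -5.30158465e-04],
       [-3.92298751e-04, -2.60213726e-01,  9.65550963e-01,
        -1.45705292e-01],
       [ 0.00000000e+00,  0.00000000e+00,  0.00000000e+00,
         1.00000000e+00]])}
{'time': 0.1, 'joints': array([-1.37527668e+00,  3.81110783e-01,  1.29810990e+00, -6.16761095e-06,
        1.46358807e+00, -2.15271429e-01]), 'qd': array([ 0.00041791,  0.00098617, -0.00240794,  0.00203681, -0.00181402,
        0.00033787]), 'effort': array([ 3.40235572e-03, -4.38648605e+01, -2.24911165e+01,  7.14032329e-02,
        3.41636420e-02, -6.29379770e-05]), 'tcp_pos': array([ 0.21959883, -0.50400543,  0.23823441]), 'orientation': array([-3.14040331e+00, -2.53784918e-04,  4.10791587e-01]), 'contact_force': array([ 0.99811436, -0.23502895,  0.70428422]), 'moment': array([-0.03416461, -0.02876361, -0.02007423]), 'grasp_force': 0.0, 'finger_gap': 0.08822059866301983} 0.0187
```

View pics/top0.png

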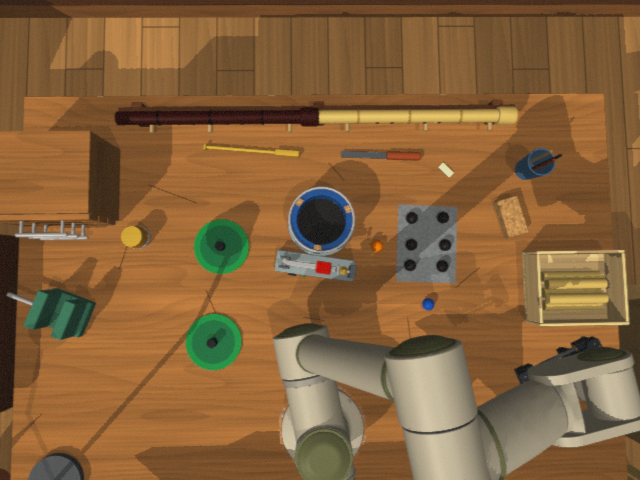

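View pics/side0.png

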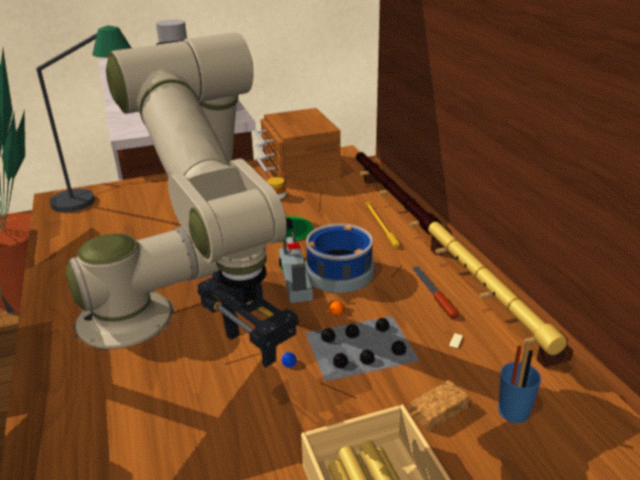

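The top view shows six black blanks on the mat at (412,217), (442,217), (411,245), (445,245), (410,265) and (442,266). The look-alikes are an orange one at (378,246) and a blue one at (428,304). There are green covers at (222,246) and (213,341); the base is near (323,425), so (222,246) is the farther one. The bowl is at (321,220) and the red pad at (323,267), with the brass catch to its right.

```bash
cat > h.py <<'E'
from plant import r,cams,job
import numpy as np, cv2
from scipy.optimize import least_squares
def cam(n):
    p=cams.camera_params(n)
    if n=="wrist":
        from scipy.spatial.transform import Rotation as Ro
        s=r.get_state(); T=np.eye(4); T[:3,:3]=Ro.from_euler('xyz',s['orientation']).as_matrix(); T[:3,3]=s['tcp_pos']
        C=T@p['hand_eye']; Rw,c=C[:3,:3],C[:3,3]
    else: Rw=p['R'].T; c=-Rw@p['t']
    return p,Rw,c
def shot(n):
    C=cam(n); im,d=cams.get_image(n); return im,d,C
def ray(C,u,v,z):
    p,Rw,c=C; d=Rw@np.array([(u-p['cx'])/p['fx'],(v-p['cy'])/p['fy'],1]); return c+d*(z-c[2])/d[2]
def cloud(C,d):
    p,Rw,c=C; v,u=np.mgrid[:d.shape[0],:d.shape[1]]
    P=np.stack([(u-p['cx'])/p['fx']*d,(v-p['cy'])/p['fy']*d,d],-1)@Rw.T+c
    P[d==0]=np.nan; return P
def blobs(m,amin,amax=1e9):
    n,_,st,ce=cv2.connectedComponentsWithStats(m.astype(np.uint8)); 
    return [(ce[i],st[i,4]) for i in range(1,n) if amin<=st[i,4]<=amax]
def circ(P):
    f=least_squares(lambda q:np.hypot(P[:,0]-q[0],P[:,1]-q[1])-q[2],[*P[:,:2].mean(0),.08],loss='soft_l1',f_scale=.002); return f.x
E
python3 - <<'E'
from h import *
im,d,C=shot("top"); P=cloud(C,d); hsv=cv2.cvtColor(im,cv2.COLOR_RGB2HSV); H,S,V=[hsv[...,i].astype(int) for i in range(3)]
print("tablez",np.nanmedian(P[300:320,350:400,2]))
dark=(im.max(2)<50); dark[:, :390]=0; dark[:,460:]=0; dark[:200]=0; dark[285:]=0
for c,a in blobs(dark,15): print("blank",c.round(1),a,ray(C,*c,.016).round(4))
g=(H>55)&(H<85)&(S>120)&(V>60)
g[:,:180]=0; g[:,260:]=0
cs,_=cv2.findContours(g.astype(np.uint8),cv2.RETR_EXTERNAL,cv2.CHAIN_APPROX_NONE)
for c in cs:
    if len(c)>60:
        q=np.array([ray(C,u,v,.005) for u,v in c[:,0]]); print("cover",circ(q).round(4))
for uv in ((220,246),(213,343)):
    s=P[uv[1]-14:uv[1]+15,uv[0]-14:uv[0]+15]; m=s[...,2]>.022; print("knob",np.nanmean(s[m],0).round(4),m.sum())
m=(P[...,2]>.097)&(P[...,2]<.115); m[:180]=0;m[260:]=0;m[:,:280]=0;m[:,365:]=0
# lip outer contour
cs,_=cv2.findContours(m.astype(np.uint8),cv2.RETR_EXTERNAL,cv2.CHAIN_APPROX_NONE); c=max(cs,key=len)
q=np.array([ray(C,u,v,.107) for u,v in c[:,0]]); print("lip",circ(q).round(4),len(c), np.nanmedian(P[m],0))
red=((H<6)|(H>174))&(S>170)&(V>120); red[:250]=0; red[285:]=0; red[:,:300]=0; red[:,350:]=0
for c,a in blobs(red,20): print("red",c,a,np.nanmedian(P[red],0))
cs,_=cv2.findContours(red.astype(np.uint8),cv2.RETR_EXTERNAL,cv2.CHAIN_APPROX_NONE); print(cv2.minAreaRect(max(cs,key=len)))
cv2.imwrite("pics/crop1.png",cv2.resize(im[180:300,190:470,::-1],None,fx=2.8,fy=2.8,interpolation=2))
E
```

```text
tablez -0.0007222858754344363
blank [411.6 217.4] 91 [ 0.5816 -0.2618  0.016 ]
blank [442.5 217. ] 103 [ 0.5816 -0.3502  0.016 ]
blank [410.9 244. ] 100 [ 0.5059 -0.2577  0.016 ]
blank [444.9 244.2] 90 [ 0.5042 -0.3543  0.016 ]
blank [409.6 264.6] 97 [ 0.4479 -0.2524  0.016 ]
blank [442.  265.4] 97 [ 0.4444 -0.3441  0.016 ]
cover [0.2428 0.3006 0.0753]
cover [0.5079 0.2792 0.0752]
knob [0.5079 0.2787 0.0341] 76
knob [0.2432 0.3    0.0344] 79
lip [ 0.5701 -0.0026  0.0864] 187 [ 0.5725233  -0.00153133  0.10176224]
red [323.07643312 267.36305732] 157 [ 0.44390719 -0.00613499  0.12011561]
((323.108154296875, 267.3513488769531), (13.809514999389648, 11.179131507873535), 9.462321281433105)
```

View pics/crop1.png

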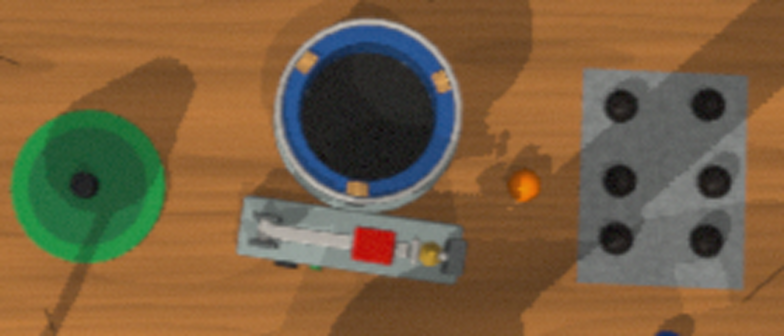

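Crop: black blanks on the mat, the orange one outside it at (525,185), the far green cover with its knob at (85,185), and three corks on the ledge. This matches my choice. Now I'll move above the mat.

Emit:
drive_tool --motion '[[[0.65,0.5,0],0,0.3],[[0.65,0.5,0],0,0.3],[[0.65,0.5,0],0,0.3],[[0.65,0.5,0],0,0.3],[[0.65,0.5,0],0,0.3],[[0.65,0.5,0],0,0.3],[[0.65,0.5,0],0,0.3],[[0.65,0.5,0],0,0.3]]' --grip_force 10

```text
time: 0.95
tcp_pos: [0.4139, -0.3549, 0.2386]
orientation: [-3.141, 0.0, 0.41]
contact_force: [-0.8, -1.3, -0.4]
finger_gap: 0.0617
grasp_force: 0.0
```

```bash
cat >> h.py <<'E'
def blanks(n,C,im,d,z=.016):
    P=cloud(C,d); dark=(im.max(2)<50)&(P[...,0]>.38)&(P[...,0]<.65)&(P[...,1]<-.2)&(P[...,1]>-.42)&(P[...,2]<.05)
    return [(ray(C,*c,z)[:2].round(4),int(a)) for c,a in blobs(dark,40 if n!="top" else 15)]
def say():
    s=r.get_state(); print(s['time'],s['tcp_pos'].round(4),np.degrees(s['orientation']).round(1),s['contact_force'].round(1),s['finger_gap'],s['grasp_force'])
E
python3 - <<'E'
from h import *
for n in ("wrist","top"):
    im,d,C=shot(n); print(n); [print(b) for b in blanks(n,C,im,d)]
    if n=="wrist": cv2.imwrite("pics/w1.png",im[:,:,::-1]); P=cloud(C,d); print(np.nanmedian(P[...,2]))
say()
E
```

```text
wrist
(array([ 0.573 , -0.2665]), 541)
(array([ 0.5814, -0.3522]), 983)
(array([ 0.5061, -0.2606]), 889)
(array([ 0.5046, -0.3552]), 690)
(array([ 0.4497, -0.2559]), 685)
(array([ 0.4462, -0.3457]), 602)
0.0008103556800149736
top
(array([ 0.5818, -0.2613]), 108)
(array([ 0.5821, -0.3513]), 92)
(array([ 0.5063, -0.2585]), 92)
(array([ 0.5042, -0.3544]), 92)
(array([ 0.4483, -0.2529]), 86)
(array([ 0.4446, -0.344 ]), 95)
1.05 [ 0.4137 -0.3552  0.2386] [-180.     0.    23.4] [0.2 0.6 0.4] 0.06167780296322071 0.0
```

View pics/w1.png

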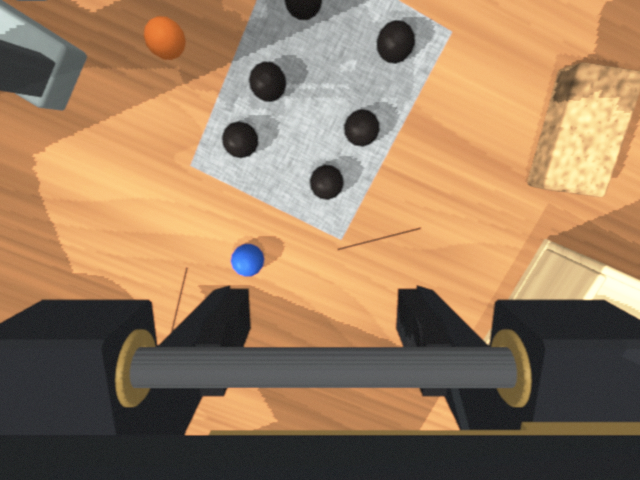

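The wrist view shows all six blanks (from (304,5) to (326,182)), the blue look-alike at (247,260) and the orange one at (165,37). Wrist and top agree to 2 mm. Picking the first blank (front right).

Emit:
drive_tool --motion '[[[0.106,0.034,-0.1],0,0.3],[[0.106,0.034,-0.25],0,0.3],[[0.106,0.034,-0.4],0,0.3],[[0.106,0.034,-0.55],0,0.3],[[0.106,0.034,-0.65],0,0.3],[[0.106,0.034,-0.72],0,0.3],[[0.106,0.034,-0.768],0,0.3],[[0.106,0.034,-0.768],0,0.3]]'

```text
time: 1.85
tcp_pos: [0.4451, -0.3442, 0.0066]
orientation: [-3.138, 0.001, 0.409]
contact_force: [-0.2, -0.1, -0.1]
finger_gap: 0.0618
grasp_force: 0.0
```

Emit:
drive_tool --motion '[[[0,0,0],0,0.75],[[0,0,0],0,0.75],[[0,0,0],0,0.75],[[0,0,0],0,0.75],[[0,0,0],0,0.75],[[0,0,0],0,0.75],[[0,0,0],0,0.75],[[0,0,0],0,0.75]]'

```text
time: 2.65
tcp_pos: [0.4466, -0.3443, 0.009]
orientation: [3.14, -0.0, 0.411]
contact_force: [-0.6, 0.5, 5.7]
finger_gap: 0.033
grasp_force: 10.0
```

Gap 33 mm with a 5.7 N upward force suggests the grip is just above the belly, so I'll regrip slightly lower.

Emit:
drive_tool --motion '[[[0,0,0],0,0.45],[[0,0,0],0,0.45],[[0,0,0],0,0.45],[[0,0,-0.015],0,0.45],[[0,0,-0.015],0,0.45],[[0,0,-0.015],0,0.75],[[0,0,-0.015],0,0.75],[[0,0,-0.015],0,0.75]]'

```text
time: 3.45
tcp_pos: [0.4465, -0.344, 0.0039]
orientation: [3.142, -0.0, 0.411]
contact_force: [-0.1, 0.9, -0.0]
finger_gap: 0.0332
grasp_force: 10.0
```

Emit:
drive_tool --motion '[[[0,0,0],0,0.75],[[0,0,0],0,0.75],[[0,0,0.02],0,0.75],[[0,0,0.05],0,0.75],[[0,0,0.1],0,0.75],[[0,0,0.1],0,0.75],[[0,0,0.1],0,0.75],[[0,0,0.1],0,0.75]]'

```text
time: 4.25
tcp_pos: [0.4463, -0.3438, 0.0335]
orientation: [-3.141, 0.0, 0.411]
contact_force: [0.4, -0.5, -1.1]
finger_gap: 0.0332
grasp_force: 10.0
```

Emit:
drive_tool --motion '[[[0,0,0.15],0,0.75],[[0,0,0.3],0,0.75],[[0,0,0.43],0,0.75],[[0.1,0.15,0.43],0,0.75],[[0.2,0.3,0.43],0,0.75],[[0.25,0.45,0.43],0,0.75],[[0.25,0.6,0.43],0,0.75],[[0.25,0.75,0.43],0,0.75]]'

```text
time: 5.05
tcp_pos: [0.5214, -0.1167, 0.1621]
orientation: [-3.14, 0.001, 0.411]
contact_force: [1.3, 0.8, -0.5]
finger_gap: 0.0334
grasp_force: 10.0
```

Emit:
drive_tool --motion '[[[0,0.15,0.1],0,0.75],[[0,0.28,0.2],0,0.75],[[0,0.28,0.25],0,0.75],[[0,0.28,0.25],0,0.75],[[0,0.28,0.25],0,0.75],[[0,0.28,0.25],0,0.75],[[0,0.28,0.25],0,0.75],[[0,0.28,0.25],0,0.75]]'

```text
time: 5.85
tcp_pos: [0.5213, -0.0355, 0.2371]
orientation: [-3.141, 0.001, 0.41]
contact_force: [-0.2, 0.5, -0.3]
finger_gap: 0.0329
grasp_force: 10.0
```

```bash
python3 - <<'E'
from h import *
im,d,C=shot("wrist"); P=cloud(C,d); cv2.imwrite("pics/w2.png",im[:,:,::-1])
hsv=cv2.cvtColor(im,cv2.COLOR_RGB2HSV)
b=((hsv[...,0]>100)&(hsv[...,0]<125)&(hsv[...,1]>120)&(hsv[...,2]>50))
m=(np.abs(P[...,2]-.100)<.003)&b
rr=np.hypot(P[...,0]-.570,P[...,1]+.0026)
m&=(rr<.1)
q=P[m]; print(len(q),np.nanmedian(q,0),rr[m].min(),rr[m].max())
# lip: points z .105-.110
m=(P[...,2]>.1045)&(P[...,2]<.110)&(rr<.1)&(rr>.075); q=P[m]; print("lip",circ(q).round(4),len(q),np.nanmedian(q[:,2]))
S=hsv; red=((S[...,0]<6)|(S[...,0]>174))&(S[...,1]>150)&(S[...,2]>80)&(np.hypot(P[...,0]-.444,P[...,1]+.006)<.05)
print("red",np.nanmedian(P[red],0),red.sum()); say()
E
```

```text
13062 [ 0.57885312 -0.00124156  0.09966378] 0.06486029580965176 0.08265433688393752
lip [ 0.5703 -0.0025  0.0842] 6502 0.10635246489819
red [0.45757771 0.00734575 0.11547249] 147
5.9 [ 0.5214 -0.0354  0.2373] [-180.     0.    23.5] [ 0.3 -0.7 -0.6] 0.033393717110292626 9.99997716222424
```

View pics/w2.png

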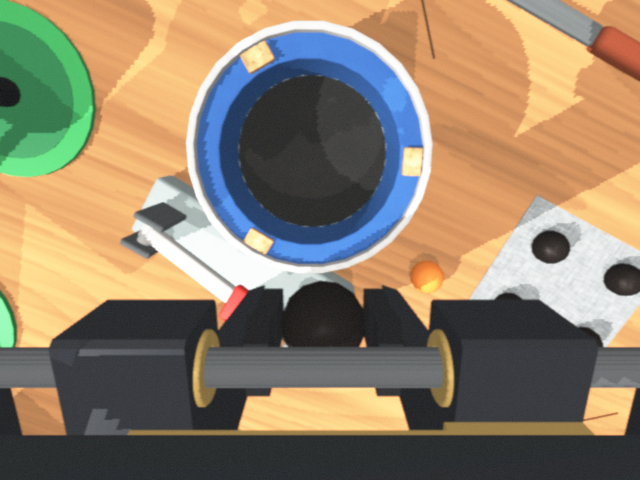

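The wrist view shows the bowl (centre near (310,145)) empty, with three corks, and the blank held between the fingers. Lowering it at the bowl's centre.

Emit:
drive_tool --motion '[[[0.08,0.05,0],0,0.75],[[0.163,0.109,0],0,0.75],[[0.163,0.109,-0.1],0,0.75],[[0.163,0.109,-0.2],0,0.75],[[0.163,0.109,-0.3],0,0.75],[[0.163,0.109,-0.4],0,0.75],[[0.163,0.109,-0.48],0,0.75],[[0.163,0.109,-0.48],0,0.75]]'

```text
time: 6.7
tcp_pos: [0.5688, -0.0022, 0.0909]
orientation: [-3.138, 0.005, 0.41]
contact_force: [-0.4, 0.2, -0.4]
finger_gap: 0.0332
grasp_force: 10.0
```

Emit:
drive_tool --motion '[[[0,0,-0.04],0,0.75],[[0,0,-0.08],0,0.75],[[0,0,-0.12],0,0.75],[[0,0,-0.14],0,0.75],[[0,0,-0.155],0,0.75],[[0,0,-0.155],0,0.75],[[0,0,-0.155],0,0.75],[[0,0,-0.155],0,0.75]]'

```text
time: 7.5
tcp_pos: [0.5706, -0.0024, 0.0478]
orientation: [3.141, -0.001, 0.411]
contact_force: [-0.1, -0.5, 0.3]
finger_gap: 0.0332
grasp_force: 10.0
```

Emit:
drive_tool --motion '[[[0,0,-0.003],0,0.75],[[0,0,-0.006],0,0.75],[[0,0,-0.009],0,0.75],[[0,0,-0.009],0,0.75],[[0,0,-0.009],0,0.75],[[0,0,-0.009],0,0.75],[[0,0,-0.009],0,0.75],[[0,0,-0.009],0,0.75]]'

```text
time: 8.3
tcp_pos: [0.5704, -0.0023, 0.0447]
orientation: [3.142, -0.0, 0.411]
contact_force: [-0.4, 0.5, -0.4]
finger_gap: 0.0334
grasp_force: 10.0
```

Emit:
drive_tool --motion '[[[0,0,0],0,0.56],[[0,0,0],0,0.56],[[0,0,0],0,0.56],[[0,0,0],0,0.56],[[0,0,0.05],0,0.56],[[0,0,0.12],0,0.56],[[0,0,0.25],0,0.56],[[0,0,0.4],0,0.56]]'

```text
time: 9.1
tcp_pos: [0.5696, -0.0022, 0.1651]
orientation: [-3.14, 0.002, 0.411]
contact_force: [0.3, -0.3, -0.5]
finger_gap: 0.0388
grasp_force: 0.0
```

Emit:
drive_tool --motion '[[[-0.1,-0.15,0.15],-0.2,0.3],[[-0.2,-0.3,0.15],-0.4,0.3],[[-0.3,-0.45,0.15],-0.6,0.3],[[-0.4,-0.6,0.15],-0.78,0.3],[[-0.4,-0.75,0.15],-0.78,0.3],[[-0.4,-0.85,0.15],-0.78,0.3],[[-0.4,-0.85,0.15],-0.78,0.3],[[-0.4,-0.85,0.15],-0.78,0.3]]'

```text
time: 9.9
tcp_pos: [0.45, -0.2579, 0.2094]
orientation: [-3.141, 0.0, 0.0]
contact_force: [-0.0, 0.7, -1.1]
finger_gap: 0.0617
grasp_force: 0.0
```

```bash
cat >> h.py <<'E'
def bowl(tag=None):
    im,d,C=shot("top"); P=cloud(C,d)
    print("cover",[tuple(circ(np.array([ray(C,u,v,.005) for u,v in c[:,0]])).round(3)) for c in cv2.findContours(((lambda h:(h[...,0]>55)&(h[...,0]<85)&(h[...,1]>120)&(h[...,2]>60))(cv2.cvtColor(im,cv2.COLOR_RGB2HSV))[:, 180:260]).astype(np.uint8),cv2.RETR_EXTERNAL,cv2.CHAIN_APPROX_NONE,offset=(180,0))[0] if len(c)>60])
    m=(P[...,2]>.046)&(P[...,2]<.085)&(np.hypot(P[...,0]-.5703,P[...,1]+.0026)<.062)
    for c,a in blobs(m,6): 
        p=ray(C,*c,.058)-np.array([.5703,-.0026,0]); print("in bowl",(p*1000).round(1),a)
    for b in blanks("top",C,im,d): print(b)
    say()
    if tag: cv2.imwrite(f"pics/{tag}.png",cv2.resize(im[180:300,190:470,::-1],None,fx=2.8,fy=2.8))
E
python3 -c "
from h import *
bowl()"
```

```text
cover [(np.float64(0.243), np.float64(0.301), np.float64(0.075)), (np.float64(0.508), np.float64(0.279), np.float64(0.075))]
in bowl [-3.9 -0.4 58. ] 114
(array([ 0.5821, -0.2609]), 100)
(array([ 0.5823, -0.3511]), 87)
(array([ 0.5084, -0.2588]), 77)
9.95 [ 0.4502 -0.2569  0.2095] [-1.8e+02  0.0e+00  1.0e-01] [ 0.7 -0.3 -0.8] 0.061615756461495204 0.0
```

Emit:
drive_tool --motion '[[[-0.003,0.008,-0.15],-0.18,0.3],[[-0.003,0.008,-0.3],-0.18,0.3],[[-0.003,0.008,-0.45],-0.18,0.3],[[-0.003,0.008,-0.56],-0.18,0.3],[[-0.003,0.008,-0.64],-0.18,0.3],[[-0.003,0.008,-0.678],-0.18,0.3],[[-0.003,0.008,-0.678],-0.18,0.3],[[-0.003,0.008,-0.678],-0.18,0.75]]'

```text
time: 10.75
tcp_pos: [0.4501, -0.2547, 0.0073]
orientation: [3.141, -0.001, -0.091]
contact_force: [1.3, 0.4, -0.9]
finger_gap: 0.0559
grasp_force: 0.0
```

Emit:
drive_tool --motion '[[[0,0,0],0,0.75],[[0,0,0],0,0.75],[[0,0,0],0,0.75],[[0,0,0],0,0.75],[[0,0,0],0,0.75],[[0,0,0.05],0,0.75],[[0,0,0.15],0,0.75],[[0,0,0.15],0,0.75]]'

```text
time: 11.55
tcp_pos: [0.4506, -0.2559, 0.0541]
orientation: [3.138, -0.004, -0.092]
contact_force: [0.0, -0.0, -0.1]
finger_gap: 0.0332
grasp_force: 10.0
```

Emit:
drive_tool --motion '[[[0,0,0.15],0,0.75],[[0,0,0.3],0,0.75],[[0.06,0.15,0.377],0,0.75],[[0.12,0.3,0.377],0,0.75],[[0.18,0.45,0.377],0,0.75],[[0.24,0.6,0.377],0,0.75],[[0.263,0.75,0.377],0,0.75],[[0.263,0.857,0.377],0,0.75]]'

```text
time: 12.35
tcp_pos: [0.5285, 0.0048, 0.1636]
orientation: [-3.141, 0.001, -0.09]
contact_force: [0.5, 0.4, -1.6]
finger_gap: 0.0331
grasp_force: 10.0
```

Emit:
drive_tool --motion '[[[0,0,0],0,0.75],[[0,0,0],0,0.75],[[0,0,-0.1],0,0.75],[[0,0,-0.2],0,0.75],[[0,0,-0.28],0,0.75],[[0,0,-0.33],0,0.75],[[0,0,-0.36],0,0.75],[[0,0,-0.36],0,0.75]]'

```text
time: 13.15
tcp_pos: [0.528, 0.0012, 0.0554]
orientation: [-3.141, 0.002, -0.093]
contact_force: [-0.3, -0.4, -0.3]
finger_gap: 0.0332
grasp_force: 10.0
```

Emit:
drive_tool --motion '[[[0.004,0,-0.012],0,0.75],[[0.004,0,-0.024],0,0.75],[[0.004,0,-0.034],0,0.75],[[0.004,0,-0.034],0,0.75],[[0.004,0,-0.034],0,0.75],[[0.004,0,-0.034],0,0.75],[[0.004,0,-0.034],0,0.75],[[0.004,0,-0.034],0,0.75]]'

```text
time: 13.95
tcp_pos: [0.5296, 0.0022, 0.0463]
orientation: [3.142, -0.0, -0.092]
contact_force: [-0.7, -0.2, -0.9]
finger_gap: 0.0327
grasp_force: 10.0
```

Emit:
drive_tool --motion '[[[0,0,0],0,0.56],[[0,0,0],0,0.56],[[0,0,0],0,0.56],[[0,0,0],0,0.56],[[0,0,0.05],0,0.56],[[0,0,0.12],0,0.56],[[0,0,0.25],0,0.56],[[0,0,0.4],0,0.56]]'

```text
time: 14.75
tcp_pos: [0.5289, 0.0023, 0.1667]
orientation: [-3.141, 0.003, -0.092]
contact_force: [0.6, -0.5, -0.6]
finger_gap: 0.0386
grasp_force: 0.0
```

Emit:
drive_tool --motion '[[[0,-0.15,0.1],-0.25,0.3],[[0,-0.3,0.1],-0.5,0.3],[[-0.04,-0.45,0.1],-0.75,0.3],[[-0.08,-0.6,0.1],-1,0.3],[[-0.08,-0.75,0.1],-1,0.3],[[-0.08,-0.85,0.1],-1,0.3],[[-0.08,-0.85,0.1],-1,0.3],[[-0.08,-0.85,0.1],-1,0.3]]'

```text
time: 15.55
tcp_pos: [0.5053, -0.2528, 0.1958]
orientation: [-3.141, 0.001, -0.616]
contact_force: [-0.1, 0.9, 0.3]
finger_gap: 0.062
grasp_force: 0.0
```

```bash
python3 -c "
from h import *
bowl()
im,d,C=shot('wrist'); print(blanks('wrist',C,im,d))"
```

```text
cover [(np.float64(0.243), np.float64(0.301), np.float64(0.075)), (np.float64(0.508), np.float64(0.279), np.float64(0.075))]
in bowl [-3.9 -0.1 58. ] 116
in bowl [-43.7   5.9  58. ] 112
15.6 [ 0.5054 -0.2521  0.196 ] [-180.     0.   -35.3] [-0.3  0.2  0.5] 0.06162988715045903 0.0
[(array([ 0.5846, -0.351 ]), 779), (array([ 0.583 , -0.2638]), 873), (array([ 0.5092, -0.3538]), 666), (array([ 0.5109, -0.2616]), 594)]
```

Emit:
drive_tool --motion '[[[0.007,-0.024,-0.12],-0.2,0.3],[[0.007,-0.024,-0.26],-0.2,0.3],[[0.007,-0.024,-0.4],-0.2,0.3],[[0.007,-0.024,-0.52],-0.2,0.3],[[0.007,-0.024,-0.6],-0.2,0.3],[[0.007,-0.024,-0.633],-0.2,0.3],[[0.007,-0.024,-0.633],-0.2,0.3],[[0.007,-0.024,-0.633],-0.2,0.75]]'

```text
time: 16.45
tcp_pos: [0.5084, -0.2599, 0.0075]
orientation: [-3.141, -0.002, -0.719]
contact_force: [-1.1, 0.4, -0.1]
finger_gap: 0.0557
grasp_force: 0.0
```

Emit:
drive_tool --motion '[[[0,0,0],0,0.75],[[0,0,0],0,0.75],[[0,0,0],0,0.75],[[0,0,0],0,0.75],[[0,0,0],0,0.75],[[0,0,0.05],0,0.75],[[0,0,0.15],0,0.75],[[0,0,0.15],0,0.75]]'

```text
time: 17.25
tcp_pos: [0.5089, -0.261, 0.0543]
orientation: [-3.141, -0.006, -0.72]
contact_force: [0.3, -0.7, -0.7]
finger_gap: 0.0332
grasp_force: 10.0
```

Emit:
drive_tool --motion '[[[0,0,0.15],0,0.75],[[0,0,0.3],0,0.75],[[0.06,0.14,0.377],0,0.75],[[0.12,0.28,0.377],0,0.75],[[0.18,0.42,0.377],0,0.75],[[0.24,0.56,0.377],0,0.75],[[0.308,0.7,0.377],0,0.75],[[0.308,0.768,0.377],0,0.75]]'

```text
time: 18.05
tcp_pos: [0.6011, -0.0263, 0.1633]
orientation: [-3.141, 0.001, -0.717]
contact_force: [-0.2, -1.1, -0.3]
finger_gap: 0.0332
grasp_force: 10.0
```

Emit:
drive_tool --motion '[[[0,0,0],0,0.75],[[0,0,0],0,0.75],[[0,0,-0.1],0,0.75],[[0,0,-0.2],0,0.75],[[0,0,-0.28],0,0.75],[[0,0,-0.33],0,0.75],[[0,0,-0.36],0,0.75],[[0,0,-0.36],0,0.75]]'

```text
time: 18.85
tcp_pos: [0.5995, -0.0307, 0.0554]
orientation: [3.141, 0.002, -0.722]
contact_force: [-0.6, 0.2, 0.4]
finger_gap: 0.033
grasp_force: 10.0
```

Emit:
drive_tool --motion '[[[0.003,0.002,-0.012],0,0.75],[[0.003,0.002,-0.024],0,0.75],[[0.003,0.002,-0.036],0,0.75],[[0.003,0.002,-0.036],0,0.75],[[0.003,0.002,-0.036],0,0.75],[[0.003,0.002,-0.036],0,0.75],[[0.003,0.002,-0.036],0,0.75],[[0.003,0.002,-0.036],0,0.75]]'

```text
time: 19.65
tcp_pos: [0.601, -0.029, 0.0457]
orientation: [-3.142, -0.0, -0.72]
contact_force: [-1.2, 0.4, -0.7]
finger_gap: 0.0328
grasp_force: 10.0
```

Emit:
drive_tool --motion '[[[0,0,0],0,0.56],[[0,0,0],0,0.56],[[0,0,0],0,0.56],[[0,0,0],0,0.56],[[0,0,0.05],0,0.56],[[0,0,0.12],0,0.56],[[0,0,0.25],0,0.56],[[0,0,0.4],0,0.56]]'

```text
time: 20.45
tcp_pos: [0.6003, -0.0289, 0.1659]
orientation: [3.14, 0.002, -0.72]
contact_force: [-0.3, -0.6, 1.2]
finger_gap: 0.0391
grasp_force: 0.0
```

Emit:
drive_tool --motion '[[[0,-0.1,0.1],0.25,0.3],[[-0.05,-0.2,0.1],0.5,0.3],[[-0.1,-0.3,0.1],0.75,0.3],[[-0.15,-0.4,0.1],1,0.3],[[-0.2,-0.5,0.1],1,0.3],[[-0.2,-0.6,0.1],1,0.3],[[-0.2,-0.6,0.1],1,0.3],[[-0.2,-0.6,0.1],1,0.3]]'

```text
time: 21.25
tcp_pos: [0.5408, -0.2091, 0.1954]
orientation: [-3.141, 0.0, -0.198]
contact_force: [-0.1, 0.4, 0.2]
finger_gap: 0.0617
grasp_force: 0.0
```

Emit:
drive_tool --motion '[[[-0.05,-0.1,0],0.25,0.3],[[-0.1,-0.2,0],0.5,0.3],[[-0.1,-0.3,0],0.75,0.3],[[-0.1,-0.4,0],1,0.3],[[-0.1,-0.45,0],1,0.3],[[-0.1,-0.45,0],1,0.3],[[-0.1,-0.45,0],1,0.3],[[-0.1,-0.45,0],1,0.3]]'

```text
time: 22.05
tcp_pos: [0.5113, -0.3424, 0.1957]
orientation: [-3.141, -0.0, 0.327]
contact_force: [-0.3, 0.4, 0.3]
finger_gap: 0.062
grasp_force: 0.0
```

```bash
python3 -c "
from h import *
bowl()
im,d,C=shot('wrist'); print(blanks('wrist',C,im,d))"
```

```text
cover [(np.float64(0.243), np.float64(0.301), np.float64(0.075)), (np.float64(0.508), np.float64(0.279), np.float64(0.075))]
in bowl [ 28.3 -23.6  58. ] 112
in bowl [-3.9 -0.  58. ] 116
in bowl [-43.6   6.3  58. ] 112
(array([ 0.582 , -0.2609]), 102)
(array([ 0.5824, -0.351 ]), 92)
22.1 [ 0.5113 -0.3426  0.1958] [-180.    -0.    18.8] [0.5 0.5 0.2] 0.06190764632232533 0.0
[(array([ 0.5823, -0.2628]), 1268), (array([ 0.5841, -0.3519]), 846), (array([ 0.5075, -0.3549]), 706)]
```

Emit:
drive_tool --motion '[[[-0.018,-0.04,-0.1],0.25,0.3],[[-0.018,-0.04,-0.22],0.39,0.3],[[-0.018,-0.04,-0.35],0.39,0.3],[[-0.018,-0.04,-0.5],0.39,0.3],[[-0.018,-0.04,-0.6],0.39,0.3],[[-0.018,-0.04,-0.632],0.39,0.3],[[-0.018,-0.04,-0.632],0.39,0.3],[[-0.018,-0.04,-0.632],0.39,0.75]]'

```text
time: 22.95
tcp_pos: [0.5063, -0.3565, 0.0076]
orientation: [3.139, -0.001, 0.531]
contact_force: [0.1, 0.5, 0.6]
finger_gap: 0.0555
grasp_force: 0.0
```

Emit:
drive_tool --motion '[[[0,0,0],0,0.75],[[0,0,0],0,0.75],[[0,0,0],0,0.75],[[0,0,0],0,0.75],[[0,0,0],0,0.75],[[0,0,0.05],0,0.75],[[0,0,0.15],0,0.75],[[0,0,0.15],0,0.75]]'

```text
time: 23.75
tcp_pos: [0.5068, -0.3572, 0.0544]
orientation: [3.135, -0.001, 0.531]
contact_force: [0.2, -0.6, -0.8]
finger_gap: 0.0334
grasp_force: 10.0
```

Emit:
drive_tool --motion '[[[0,0,0.15],0,0.75],[[0,0,0.3],0,0.75],[[0.03,0.15,0.377],0,0.75],[[0.06,0.3,0.377],0,0.75],[[0.09,0.45,0.377],0,0.75],[[0.12,0.6,0.377],0,0.75],[[0.16,0.75,0.377],0,0.75],[[0.2,0.88,0.377],0,0.75]]'

```text
time: 24.55
tcp_pos: [0.5654, -0.0898, 0.1636]
orientation: [-3.141, 0.0, 0.532]
contact_force: [0.5, -0.4, -2.0]
finger_gap: 0.0333
grasp_force: 10.0
```

Emit:
drive_tool --motion '[[[0.05,0.12,0],0,0.75],[[0.1,0.24,0],0,0.75],[[0.13,0.34,0],0,0.75],[[0.13,0.368,0],0,0.75],[[0.13,0.368,0],0,0.75],[[0.13,0.368,-0.07],0,0.75],[[0.13,0.368,-0.15],0,0.75],[[0.13,0.368,-0.2],0,0.75]]'

```text
time: 25.35
tcp_pos: [0.6036, 0.0167, 0.1023]
orientation: [-3.141, 0.002, 0.529]
contact_force: [0.4, -0.3, 0.4]
finger_gap: 0.033
grasp_force: 10.0
```

Emit:
drive_tool --motion '[[[0,0,-0.05],0,0.75],[[0,0,-0.1],0,0.75],[[0,0,-0.14],0,0.75],[[0,0,-0.16],0,0.75],[[0,0,-0.16],0,0.75],[[0,0,-0.16],0,0.75],[[0,0,-0.16],0,0.75],[[0,0,-0.16],0,0.75]]'

```text
time: 26.15
tcp_pos: [0.6048, 0.0183, 0.0566]
orientation: [3.141, -0.001, 0.531]
contact_force: [0.6, -0.0, 0.1]
finger_gap: 0.0334
grasp_force: 10.0
```

Emit:
drive_tool --motion '[[[0.002,0,-0.012],0,0.75],[[0.002,0,-0.024],0,0.75],[[0.002,0,-0.038],0,0.75],[[0.002,0,-0.038],0,0.75],[[0.002,0,-0.038],0,0.75],[[0.002,0,-0.038],0,0.75],[[0.002,0,-0.038],0,0.75],[[0.002,0,-0.038],0,0.75]]'

```text
time: 26.95
tcp_pos: [0.6052, 0.0184, 0.0448]
orientation: [3.141, -0.0, 0.531]
contact_force: [-0.4, 0.4, -0.2]
finger_gap: 0.0332
grasp_force: 10.0
```

Emit:
drive_tool --motion '[[[0,0,0],0,0.56],[[0,0,0],0,0.56],[[0,0,0],0,0.56],[[0,0,0],0,0.56],[[0,0,0.05],0,0.56],[[0,0,0.12],0,0.56],[[0,0,0.25],0,0.56],[[0,0,0.4],0,0.56]]'

```text
time: 27.75
tcp_pos: [0.6045, 0.0185, 0.165]
orientation: [-3.14, 0.002, 0.531]
contact_force: [1.1, 0.7, 0.2]
finger_gap: 0.0389
grasp_force: 0.0
```

Emit:
drive_tool --motion '[[[0,-0.12,0.1],0.25,0.3],[[0,-0.25,0.1],0.5,0.3],[[-0.03,-0.38,0.1],0.75,0.3],[[-0.06,-0.51,0.1],1,0.3],[[-0.075,-0.65,0.1],1,0.3],[[-0.075,-0.8,0.1],1,0.3],[[-0.075,-0.85,0.1],1,0.3],[[-0.075,-0.85,0.1],1,0.3]]'

```text
time: 28.55
tcp_pos: [0.5823, -0.2383, 0.1942]
orientation: [-3.141, -0.0, 1.052]
contact_force: [-0.5, 1.6, -1.4]
finger_gap: 0.0616
grasp_force: 0.0
```

```bash
python3 -c "
from h import *
bowl()
im,d,C=shot('wrist'); print(blanks('wrist',C,im,d))"
```

```text
cover [(np.float64(0.243), np.float64(0.301), np.float64(0.075)), (np.float64(0.508), np.float64(0.279), np.float64(0.075))]
in bowl [32.5 21.2 58. ] 111
in bowl [ 28.1 -24.1  58. ] 113
in bowl [-3.8 -0.  58. ] 116
in bowl [-43.5   6.1  58. ] 114
(array([ 0.5731, -0.3526]), 28)
28.6 [ 0.5825 -0.2365  0.1943] [-180.    -0.    60.4] [-0.1  0.2  0.5] 0.06168284861476981 0.0
[(array([ 0.5878, -0.2607]), 502), (array([ 0.5874, -0.345 ]), 417)]
```

Emit:
drive_tool --motion '[[[0,-0.082,-0.1],0.2,0.3],[[0,-0.082,-0.22],0.2,0.3],[[0,-0.082,-0.35],0.2,0.3],[[0,-0.082,-0.5],0.2,0.3],[[0,-0.082,-0.6],0.2,0.3],[[0,-0.082,-0.628],0.2,0.3],[[0,-0.082,-0.628],0.2,0.3],[[0,-0.082,-0.628],0.2,0.75]]'

```text
time: 29.45
tcp_pos: [0.5837, -0.261, 0.0081]
orientation: [3.139, 0.0, 1.161]
contact_force: [0.2, -0.6, 0.6]
finger_gap: 0.0559
grasp_force: 0.0
```

Emit:
drive_tool --motion '[[[0,0,0],0,0.75],[[0,0,0],0,0.75],[[0,0,0],0,0.75],[[0,0,0],0,0.75],[[0,0,0],0,0.75],[[0,0,0.05],0,0.75],[[0,0,0.15],0,0.75],[[0,0,0.15],0,0.75]]'

```text
time: 30.25
tcp_pos: [0.5842, -0.2623, 0.0557]
orientation: [3.135, 0.001, 1.16]
contact_force: [0.6, -0.5, -0.4]
finger_gap: 0.033
grasp_force: 10.0
```

Emit:
drive_tool --motion '[[[0,0,0.15],0,0.75],[[0,0,0.3],0,0.75],[[-0.02,0.14,0.377],0.1,0.75],[[-0.04,0.28,0.377],0.1,0.75],[[-0.06,0.42,0.377],0.1,0.75],[[-0.08,0.56,0.377],0.1,0.75],[[-0.092,0.7,0.377],0.1,0.75],[[-0.092,0.737,0.377],0.1,0.75]]'

```text
time: 31.05
tcp_pos: [0.554, -0.0366, 0.1646]
orientation: [-3.141, -0.001, 1.215]
contact_force: [-0.3, -0.1, -0.1]
finger_gap: 0.0329
grasp_force: 10.0
```

Emit:
drive_tool --motion '[[[0,0,0],0,0.75],[[0,0,0],0,0.75],[[0,0,-0.1],0,0.75],[[0,0,-0.2],0,0.75],[[0,0,-0.28],0,0.75],[[0,0,-0.3],0,0.75],[[0,0,-0.3],0,0.75],[[0,0,-0.3],0,0.75]]'

```text
time: 31.85
tcp_pos: [0.5557, -0.041, 0.0754]
orientation: [3.14, -0.0, 1.211]
contact_force: [-0.0, -0.7, -0.8]
finger_gap: 0.0334
grasp_force: 10.0
```

Emit:
drive_tool --motion '[[[0,0,-0.02],0,0.75],[[0,0,-0.04],0,0.75],[[0,0,-0.05],0,0.75],[[0,0,-0.06],0,0.75],[[0,0,-0.07],0,0.75],[[0,0,-0.07],0,0.75],[[0,0,-0.07],0,0.75],[[0,0,-0.07],0,0.75]]'

```text
time: 32.65
tcp_pos: [0.5551, -0.0401, 0.0535]
orientation: [3.141, -0.0, 1.212]
contact_force: [0.3, 0.0, -0.3]
finger_gap: 0.0329
grasp_force: 10.0
```

```bash
python3 -c "
from h import *
im,d,C=shot('side'); cv2.imwrite('pics/s2.png',cv2.resize(im[180:320,230:400,::-1],None,fx=4,fy=4)); say()"
```

```text
32.7 [ 0.5551 -0.0402  0.0535] [180.   -0.   69.4] [0.4 0.8 0.8] 0.03358013195031973 9.999970276840031
```

View pics/s2.png

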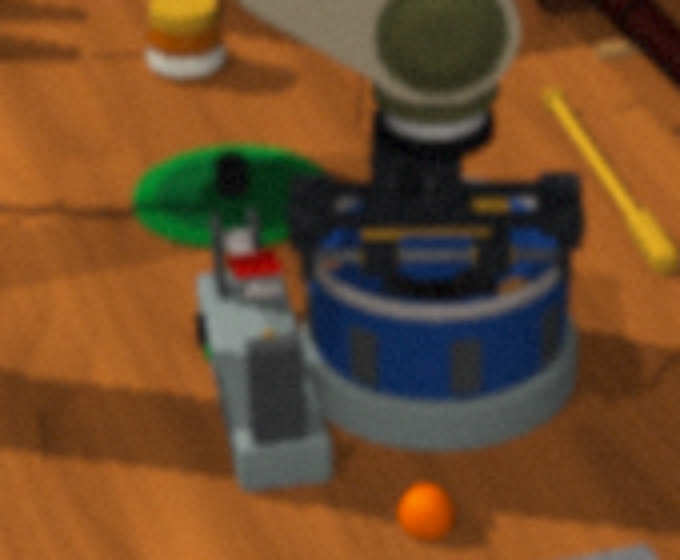

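The gripper's left end (about (300,210)) clears the red pad at (255,265). Continuing down.

Emit:
drive_tool --motion '[[[0,0,-0.012],0,0.75],[[0,0,-0.02],0,0.75],[[0,0,-0.028],0,0.75],[[0,0,-0.028],0,0.75],[[0,0,-0.028],0,0.75],[[0,0,-0.028],0,0.75],[[0,0,-0.028],0,0.75],[[0,0,-0.028],0,0.75]]'

```text
time: 33.5
tcp_pos: [0.5551, -0.0402, 0.0451]
orientation: [3.141, 0.0, 1.212]
contact_force: [-0.0, 1.0, 0.4]
finger_gap: 0.0332
grasp_force: 10.2
```

Emit:
drive_tool --motion '[[[0,0,0],0,0.56],[[0,0,0],0,0.56],[[0,0,0],0,0.56],[[0,0,0],0,0.56],[[0,0,0.05],0,0.56],[[0,0,0.12],0,0.56],[[0,0,0.25],0,0.56],[[0,0,0.4],0,0.56]]'

```text
time: 34.3
tcp_pos: [0.5545, -0.04, 0.1653]
orientation: [-3.139, 0.0, 1.212]
contact_force: [0.9, 0.0, 0.7]
finger_gap: 0.0389
grasp_force: 0.0
```

Emit:
drive_tool --motion '[[[0.02,-0.12,0.1],0.25,0.3],[[0.04,-0.25,0.1],0.5,0.3],[[0.06,-0.38,0.1],0.75,0.3],[[0.093,-0.51,0.1],1,0.3],[[0.093,-0.65,0.1],1,0.3],[[0.093,-0.8,0.1],1,0.3],[[0.093,-0.9,0.1],1,0.3],[[0.093,-0.9,0.1],1,0.3]]'

```text
time: 35.1
tcp_pos: [0.5823, -0.314, 0.1939]
orientation: [-3.141, 0.0, 1.731]
contact_force: [0.1, 0.1, -0.4]
finger_gap: 0.0616
grasp_force: 0.0
```

```bash
python3 -c "
from h import *
bowl()
im,d,C=shot('wrist'); print(blanks('wrist',C,im,d))"
```

```text
cover [(np.float64(0.243), np.float64(0.301), np.float64(0.075)), (np.float64(0.508), np.float64(0.279), np.float64(0.075))]
in bowl [32.4 21.3 58. ] 113
in bowl [ 28.1 -23.9  58. ] 111
in bowl [-3.8 -0.2 58. ] 111
in bowl [-15.9 -38.   58. ] 115
in bowl [-43.6   6.1  58. ] 114
35.15 [ 0.5825 -0.3117  0.1941] [-180.    -0.    99.3] [-0.1  1.  -0.1] 0.061515543734955457 0.0
[(array([ 0.5846, -0.3494]), 628)]
```

Emit:
drive_tool --motion '[[[0,-0.13,-0.06],0.107,0.3],[[0,-0.13,-0.2],0.107,0.3],[[0,-0.13,-0.35],0.107,0.3],[[0,-0.13,-0.5],0.107,0.3],[[0,-0.13,-0.6],0.107,0.3],[[0,-0.13,-0.627],0.107,0.3],[[0,-0.13,-0.627],0.107,0.3],[[0,-0.13,-0.627],0.107,0.75]]'

```text
time: 36.0
tcp_pos: [0.584, -0.3492, 0.009]
orientation: [3.14, 0.003, 1.792]
contact_force: [0.1, -0.1, -0.4]
finger_gap: 0.0555
grasp_force: 0.0
```

Emit:
drive_tool --motion '[[[0,0,0],0,0.75],[[0,0,0],0,0.75],[[0,0,0],0,0.75],[[0,0,0],0,0.75],[[0,0,0],0,0.75],[[0,0,0.05],0,0.75],[[0,0,0.15],0,0.75],[[0,0,0.15],0,0.75]]'

```text
time: 36.8
tcp_pos: [0.5844, -0.3504, 0.0565]
orientation: [3.137, 0.006, 1.792]
contact_force: [0.5, 0.2, -0.5]
finger_gap: 0.0333
grasp_force: 10.0
```

Emit:
drive_tool --motion '[[[0,0,0.15],0,0.75],[[0,0,0.3],0,0.75],[[-0.01,0.15,0.377],0,0.75],[[-0.02,0.3,0.377],0,0.75],[[-0.04,0.45,0.377],0,0.75],[[-0.06,0.6,0.377],0,0.75],[[-0.075,0.75,0.377],0,0.75],[[-0.075,0.9,0.377],0,0.75]]'

```text
time: 37.6
tcp_pos: [0.5596, -0.0774, 0.1651]
orientation: [-3.141, -0.0, 1.791]
contact_force: [0.6, 1.0, -0.9]
finger_gap: 0.0333
grasp_force: 10.0
```

Emit:
drive_tool --motion '[[[0,0.12,0],0,0.75],[[0,0.24,0],0,0.75],[[0,0.34,0],0,0.75],[[0,0.391,0],0,0.75],[[0,0.391,0],0,0.75],[[0,0.391,-0.07],0,0.75],[[0,0.391,-0.15],0,0.75],[[0,0.391,-0.2],0,0.75]]'

```text
time: 38.4
tcp_pos: [0.5601, 0.0366, 0.1034]
orientation: [-3.14, -0.0, 1.79]
contact_force: [-0.1, -0.1, -0.1]
finger_gap: 0.033
grasp_force: 10.0
```

Emit:
drive_tool --motion '[[[0,0,-0.05],0,0.75],[[0,0,-0.1],0,0.75],[[0,0,-0.13],0,0.75],[[0,0,-0.16],0,0.75],[[0,0,-0.16],0,0.75],[[0,0,-0.16],0,0.75],[[0,0,-0.16],0,0.75],[[0,0,-0.16],0,0.75]]'

```text
time: 39.2
tcp_pos: [0.5607, 0.0382, 0.0575]
orientation: [3.141, 0.0, 1.792]
contact_force: [-0.1, 0.1, -0.8]
finger_gap: 0.0332
grasp_force: 10.0
```

Emit:
drive_tool --motion '[[[0.003,-0.003,-0.012],0,0.75],[[0.003,-0.003,-0.024],0,0.75],[[0.003,-0.003,-0.034],0,0.75],[[0.003,-0.003,-0.041],0,0.75],[[0.003,-0.003,-0.041],0,0.75],[[0.003,-0.003,-0.041],0,0.75],[[0.003,-0.003,-0.041],0,0.75],[[0.003,-0.003,-0.041],0,0.75]]'

```text
time: 40.0
tcp_pos: [0.5614, 0.0373, 0.0448]
orientation: [3.141, 0.0, 1.792]
contact_force: [0.5, -1.2, -0.8]
finger_gap: 0.0332
grasp_force: 10.0
```

Emit:
drive_tool --motion '[[[0,0,0],0,0.56],[[0,0,0],0,0.56],[[0,0,0],0,0.56],[[0,0,0],0,0.56],[[0,0,0.05],0,0.56],[[0,0,0.12],0,0.56],[[0,0,0.25],0,0.56],[[0,0,0.4],0,0.56]]'

```text
time: 40.8
tcp_pos: [0.5606, 0.0373, 0.1648]
orientation: [-3.139, -0.001, 1.791]
contact_force: [1.1, 0.6, 1.0]
finger_gap: 0.039
grasp_force: 0.0
```

Emit:
drive_tool --motion '[[[0,0.1,0.15],0,0.3],[[0,0.22,0.15],0,0.3],[[-0.03,0.36,0.15],0,0.3],[[-0.06,0.5,0.15],0,0.3],[[-0.09,0.6,0.15],0,0.3],[[-0.12,0.66,0.15],0,0.3],[[-0.12,0.66,0.15],0,0.3],[[-0.12,0.66,0.15],0,0.3]]'

```text
time: 41.6
tcp_pos: [0.5254, 0.2351, 0.2095]
orientation: [-3.141, 0.0, 1.792]
contact_force: [-0.7, 0.1, -0.0]
finger_gap: 0.0618
grasp_force: 0.0
```

```bash
python3 -c "
from h import *
bowl()
im,d,C=shot('wrist'); P=cloud(C,d)
m=(P[...,2]>.028)&(P[...,2]<.04)&(np.hypot(P[...,0]-.508,P[...,1]-.279)<.04)
print('knob',m.sum(),[ray(C,*c,.036).round(4) for c,a in blobs(m,100)],np.nanmedian(P[m],0))
h=cv2.cvtColor(im,cv2.COLOR_RGB2HSV);g=(h[...,0]>55)&(h[...,0]<85)&(h[...,1]>100)&(np.abs(P[...,2]-.006)<.006)
c=max(cv2.findContours(g.astype(np.uint8),0,1)[0],key=len)
c=[p for p in c[:,0] if 3<p[0]<636 and 3<p[1]<280]; print(circ(np.array([ray(C,u,v,.005) for u,v in c])),len(c),np.nanmedian(P[g][:,2]))
cv2.imwrite('pics/w3.png',im[:,:,::-1])"
```

```text
cover [(np.float64(0.508), np.float64(0.27), np.float64(0.064))]
in bowl [32.5 21.3 58. ] 114
in bowl [ 28.1 -23.8  58. ] 110
in bowl [-3.7 -0.  58. ] 114
in bowl [-8.6 38.4 58. ] 111
in bowl [-16.2 -37.8  58. ] 115
in bowl [-43.6   6.1  58. ] 113
41.65 [0.5256 0.2346 0.2095] [-180.     0.   102.6] [-0.1 -0.3  0. ] 0.061900687064975625 0.0
knob 743 [array([0.5077, 0.2805, 0.036 ])] [0.50772788 0.28046742 0.03543431]
[0.27776107 0.2886729  0.04969691] 285 0.006021401650275288
```

View pics/w3.png

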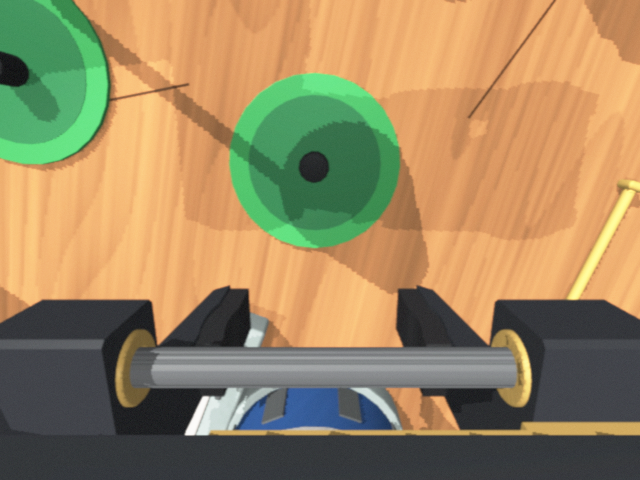

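The wrist view shows the far cover with its knob at (314,167), with the other cover at the upper left. All six blanks are in the bowl. Grasping the knob.

Emit:
drive_tool --motion '[[[-0.059,0.151,-0.06],0,0.3],[[-0.059,0.151,-0.2],0,0.3],[[-0.059,0.151,-0.35],0,0.3],[[-0.059,0.151,-0.5],0,0.3],[[-0.059,0.151,-0.6],0,0.3],[[-0.059,0.151,-0.655],0,0.3],[[-0.059,0.151,-0.655],0,0.3],[[-0.059,0.151,-0.655],0,0.3]]' --grip_force 30

```text
time: 42.5
tcp_pos: [0.5084, 0.28, 0.0137]
orientation: [3.141, 0.0, 1.79]
contact_force: [0.4, 0.1, -0.4]
finger_gap: 0.0616
grasp_force: 0.0
```

Emit:
drive_tool --motion '[[[0,0,0],0,0.85],[[0,0,0],0,0.85],[[0,0,0],0,0.85],[[0,0,0],0,0.85],[[0,0,0],0,0.85],[[0,0,0],0,0.85],[[0,0,0],0,0.85],[[0,0,0],0,0.85]]'

```text
time: 43.3
tcp_pos: [0.5076, 0.2806, 0.0134]
orientation: [3.141, -0.0, 1.792]
contact_force: [-1.3, -0.0, 5.3]
finger_gap: 0.0252
grasp_force: 30.0
```

Emit:
drive_tool --motion '[[[0,0,0.1],0,0.85],[[0,0,0.2],0,0.85],[[0,0,0.3],0,0.85],[[0,0,0.42],0,0.85],[[0,0,0.5],0,0.85],[[0,0,0.5],0,0.85],[[0,0,0.5],0,0.85],[[0,0,0.5],0,0.85]]'

```text
time: 44.1
tcp_pos: [0.5069, 0.2803, 0.1612]
orientation: [-3.138, 0.0, 1.791]
contact_force: [0.3, -0.0, -1.4]
finger_gap: 0.025
grasp_force: 30.0
```

Emit:
drive_tool --motion '[[[0.03,-0.12,0],0,0.85],[[0.06,-0.25,0],0,0.85],[[0.09,-0.38,0],0,0.85],[[0.12,-0.51,0],0,0.85],[[0.15,-0.64,0],0,0.85],[[0.18,-0.77,0],0,0.85],[[0.21,-0.88,0],0,0.85],[[0.21,-0.943,0],0,0.85]]'

```text
time: 44.9
tcp_pos: [0.5709, -0.0049, 0.1613]
orientation: [-3.139, -0.001, 1.789]
contact_force: [-0.0, -0.1, -2.6]
finger_gap: 0.0251
grasp_force: 30.0
```

Emit:
drive_tool --motion '[[[0,0,0],0,0.85],[[0,0,0],0,0.85],[[0,0,-0.03],0,0.85],[[0,0,-0.05],0,0.85],[[0,0,-0.07],0,0.85],[[0,0,-0.08],0,0.85],[[0,0,-0.08],0,0.85],[[0,0,-0.08],0,0.85]]'

```text
time: 45.7
tcp_pos: [0.5707, -0.0023, 0.1392]
orientation: [3.141, 0.0, 1.792]
contact_force: [0.3, -0.3, -1.9]
finger_gap: 0.0251
grasp_force: 30.0
```

```bash
python3 -c "
from h import *
say()
im,d,C=shot('wrist'); cv2.imwrite('pics/w4.png',im[:,:,::-1]); P=cloud(C,d)
h=cv2.cvtColor(im,cv2.COLOR_RGB2HSV);g=(h[...,0]>50)&(h[...,0]<90)&(h[...,1]>90)&(np.hypot(P[...,0]-.57,P[...,1])<.1)
g[300:]=0
c=max(cv2.findContours(g.astype(np.uint8),0,1)[0],key=len)
z=np.nanmedian(P[g][:,2]); c=[p for p in c[:,0] if p[1]<265 and np.hypot(*(ray(C,*p,z)[:2]-[.5703,-.0026]))>.06]; print(circ(np.array([ray(C,u,v,z) for u,v in c])),len(c),z)
say()"
```

```text
45.7 [ 0.5707 -0.0023  0.1392] [180.    0.  102.7] [ 0.3 -0.3 -1.9] 0.025139098967167366 29.999816045165062
[ 0.57117255 -0.00132644  0.07637413] 448 0.13188017298825888
45.75 [ 0.5708 -0.0023  0.1394] [180.    0.  102.6] [-1.3  0.1 -1.9] 0.025167585895677975 29.999795984476805
```

View pics/w4.png

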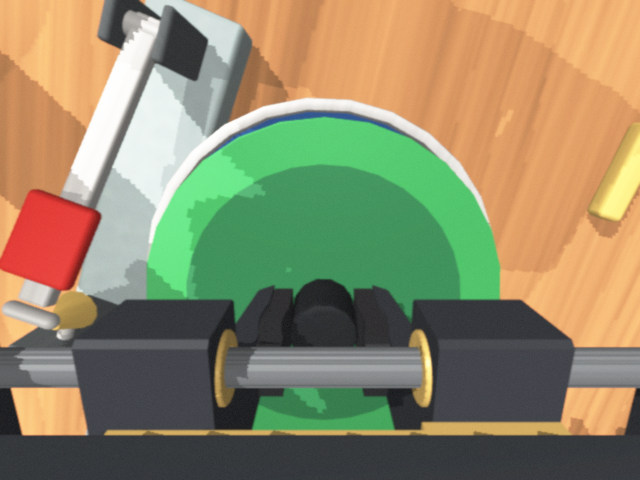

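The wrist view shows the cover held level over the bowl, centred to about 1 mm (knob at (323,315)), with the red lever to its left. Lowering it.

Emit:
drive_tool --motion '[[[-0.002,-0.002,-0.015],0,0.85],[[-0.002,-0.002,-0.03],0,0.85],[[-0.002,-0.002,-0.045],0,0.85],[[-0.002,-0.002,-0.06],0,0.85],[[-0.002,-0.002,-0.068],0,0.85],[[-0.002,-0.002,-0.075],0,0.85],[[-0.002,-0.002,-0.075],0,0.85],[[-0.002,-0.002,-0.075],0,0.85]]'

```text
time: 46.55
tcp_pos: [0.5699, -0.0029, 0.1171]
orientation: [3.142, 0.0, 1.792]
contact_force: [-4.4, 0.8, 6.0]
finger_gap: 0.0251
grasp_force: 30.0
```

Emit:
drive_tool --motion '[[[0,0,-0.004],0,0.85],[[0,0,-0.008],0,0.85],[[0,0,-0.012],0,0.85],[[0,0,-0.016],0,0.85],[[0,0,-0.016],0,0.85],[[0,0,-0.016],0,0.85],[[0,0,-0.016],0,0.85],[[0,0,-0.016],0,0.85]]'

```text
time: 47.35
tcp_pos: [0.57, -0.0029, 0.1134]
orientation: [3.141, 0.001, 1.792]
contact_force: [-6.1, 0.6, 14.1]
finger_gap: 0.0255
grasp_force: 30.0
```

Emit:
drive_tool --motion '[[[0,0,-0.004],0,0.85],[[0,0,-0.007],0,0.85],[[0,0,-0.01],0,0.85],[[0,0,-0.01],0,0.85],[[0,0,-0.01],0,0.85],[[0,0,-0.01],0,0.85],[[0,0,-0.01],0,0.85],[[0,0,-0.01],0,0.85]]'

```text
time: 48.15
tcp_pos: [0.57, -0.0029, 0.1132]
orientation: [3.139, 0.002, 1.792]
contact_force: [-15.2, 2.5, 36.6]
finger_gap: 0.0251
grasp_force: 30.0
```

Emit:
drive_tool --motion '[[[0,0,0.006],0,0.85],[[0,0,0.01],0,0.85],[[0,0,0.01],0,0.6],[[0,0,0.01],0,0.5],[[0,0,0.01],0,0.3],[[0,0,0.01],0,0.3],[[0,0,0.01],0,0.3],[[0,0,0.01],0,0.3]]'

```text
time: 48.95
tcp_pos: [0.5701, -0.0029, 0.1117]
orientation: [-3.141, -0.0, 1.791]
contact_force: [1.0, -0.2, 0.3]
finger_gap: 0.0616
grasp_force: 0.0
```

Emit:
drive_tool --motion '[[[0,0,0.06],0,0.3],[[0,0,0.12],0,0.3],[[0,0,0.16],0,0.3],[[0,0,0.16],0,1],[[0,0,0.16],0,1],[[0,0,0.16],0,1],[[0,0,0.16],0,1],[[0,0,0.16],0,1]]'

```text
time: 49.75
tcp_pos: [0.5699, -0.0029, 0.1593]
orientation: [-3.141, -0.0, 1.791]
contact_force: [0.1, -0.3, 0.0]
finger_gap: 0.0236
grasp_force: 0.0
```

Emit:
drive_tool --motion '[[[0,0,0],0,1],[[0,0,0],0,1],[[0,0,0],0,1],[[0,0,0],0,1],[[0,0,0],0,1],[[0,0,-0.04],0,1],[[0,0,-0.06],0,1],[[0,0,-0.06],0,1]]'

```text
time: 50.55
tcp_pos: [0.5694, -0.0028, 0.1404]
orientation: [-3.139, -0.001, 1.791]
contact_force: [-0.6, -0.1, 0.4]
finger_gap: 0.0004
grasp_force: 0.0
```

Emit:
drive_tool --motion '[[[0,0,-0.008],0,1],[[0,0,-0.014],0,1],[[0,0,-0.018],0,1],[[0,0,-0.022],0,1],[[0,0,-0.026],0,1],[[0,0,-0.026],0,1],[[0,0,-0.026],0,1],[[0,0,-0.026],0,1]]'

```text
time: 51.35
tcp_pos: [0.5701, -0.0029, 0.1364]
orientation: [3.14, 0.001, 1.792]
contact_force: [-6.5, 0.7, 17.5]
finger_gap: 0.0005
grasp_force: 8.7
```

Emit:
drive_tool --motion '[[[0,0,-0.004],0,1],[[0,0,-0.007],0,1],[[0,0,-0.007],0,1],[[0,0,-0.007],0,1],[[0,0,0.02],0,1],[[0,0,0.08],0,1],[[0,0,0.15],0,1],[[0,0,0.2],0,1]]'

```text
time: 52.15
tcp_pos: [0.5703, -0.003, 0.1954]
orientation: [3.14, 0.0, 1.792]
contact_force: [-0.2, -0.3, 0.4]
finger_gap: 0.0004
grasp_force: 0.0
```

Emit:
drive_tool --motion '[[[0.05,0,0.1],-0.25,1],[[0.1,0,0.1],-0.5,1],[[0.1,-0.2,0.1],-0.75,1],[[0.1,-0.3,0.1],-1,1],[[0.1,-0.4,0.1],-1,1],[[0.1,-0.4,0.1],-1,1],[[0.1,-0.4,0.1],-1,1],[[0.1,-0.4,0.1],-1,1]]'

```text
time: 52.95
tcp_pos: [0.6, -0.1219, 0.2241]
orientation: [-3.142, -0.0, 1.269]
contact_force: [0.2, -0.3, -0.5]
finger_gap: 0.0005
grasp_force: 0.0
```

```bash
python3 - <<'E'
from h import *
say()
for n in("top","wrist","side"):
    im,d,C=shot(n); P=cloud(C,d)
    h=cv2.cvtColor(im,cv2.COLOR_RGB2HSV);rr=np.hypot(P[...,0]-.5703,P[...,1]+.0026);g=(h[...,0]>50)&(h[...,0]<90)&(h[...,1]>90)&(rr<.09)&(P[...,2]>.09)&(P[...,2]<.13)
    g=cv2.erode(g.astype(np.uint8),np.ones((3,3)))>0
    if g.sum()<50: print(n,'none');continue
    q=P[g]; A=np.c_[q[:,0]-.5703,q[:,1]+.0026,np.ones(len(q))]; s=np.linalg.lstsq(A,q[:,2],rcond=None)[0]; print(n,len(q),"slopes deg",np.degrees(s[:2]).round(2),"z",s[2].round(4))
    if n!="side":
        m=(rr<.095)&(rr>.0825)&(P[...,2]>.1)&(P[...,2]<.112)&(h[...,1]<60); print("lip z",np.nanmedian(P[m][:,2]),m.sum())
        red=((h[...,0]<6)|(h[...,0]>174))&(h[...,1]>150)&(h[...,2]>80)&(np.hypot(P[...,0]-.444,P[...,1]+.006)<.05)
        for c,a in blobs(red,20): print("red",ray(C,*c,.119).round(4),a,np.nanmedian(P[red],0).round(4))
cv2.imwrite("pics/s3.png",cv2.resize(im[180:320,230:400,::-1],None,fx=4,fy=4))
E
```

```text
52.95 [ 0.6    -0.1219  0.2241] [-180.    -0.    72.7] [ 0.2 -0.3 -0.5] 0.0005462169048824034 0.0
top 1825 slopes deg [-0.09 -0.22] z 0.1058
lip z 0.10597438667023384 260
red [0.4453 0.0014 0.119 ] 87 [0.4444 0.0017 0.1183]
wrist 37077 slopes deg [0.07 0.09] z 0.1061
lip z 0.1064126945671553 4453
red [ 0.4451 -0.0063  0.119 ] 3083 [ 0.4461 -0.0066  0.1202]
side 1008 slopes deg [-0.08 -0.29] z 0.1057
```

View pics/s3.png

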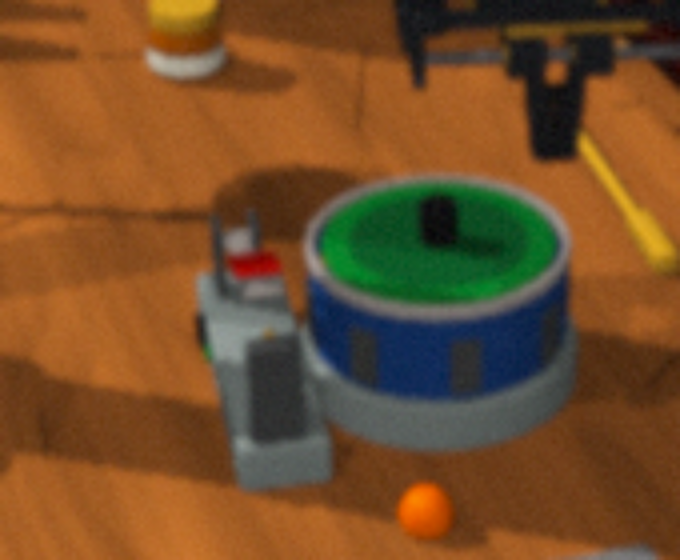

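The side crop shows the cover flush in the rim, with the knob at (438,220). The plane fits give tilt under 0.3° and the top at 106 mm, so it is home. The lever is up, pad at (255,265). Next, the lever.

Emit:
drive_tool --motion '[[[-0.1,0.08,0],0.26,1],[[-0.2,0.16,0],0.26,1],[[-0.3,0.24,0],0.26,1],[[-0.4,0.31,0],0.26,1],[[-0.517,0.386,0],0.26,1],[[-0.517,0.386,0],0.26,1],[[-0.517,0.386,-0.1],0.26,1],[[-0.517,0.386,-0.2],0.26,1]]'

```text
time: 53.9
tcp_pos: [0.4459, -0.007, 0.1641]
orientation: [3.138, 0.0, 1.405]
contact_force: [0.6, -0.3, -1.1]
finger_gap: 0.0003
grasp_force: 0.0
```

Emit:
drive_tool --motion '[[[0,0,-0.06],0,1],[[0,0,-0.1],0,1],[[0,0,-0.12],0,1],[[0,0,-0.14],0,1],[[0,0,-0.16],0,1],[[0,0,-0.18],0,1],[[0,0,-0.2],0,1],[[0,0,-0.2],0,1]]'

```text
time: 54.7
tcp_pos: [0.4452, -0.0072, 0.1037]
orientation: [3.141, -0.0, 1.404]
contact_force: [1.1, -1.3, 4.4]
finger_gap: 0.0008
grasp_force: 1.8
```

Emit:
drive_tool --motion '[[[0,0,-0.01],0,1],[[0,0,-0.02],0,1],[[0,0,-0.03],0,1],[[0,0,-0.04],0,1],[[0,0,-0.05],0,1],[[0,0,-0.06],0,1],[[0,0,-0.068],0,1],[[0,0,-0.068],0,1]]'

```text
time: 55.5
tcp_pos: [0.4453, -0.0076, 0.0838]
orientation: [3.14, 0.001, 1.404]
contact_force: [-0.1, -4.3, 6.7]
finger_gap: 0.0003
grasp_force: 3.2
```

Emit:
drive_tool --motion '[[[0,0,-0.005],0,1],[[0,0,-0.01],0,1],[[0,0,-0.013],0,1],[[0,0,-0.013],0,1],[[0,0,-0.013],0,1],[[0,0,-0.013],0,1],[[0,0,-0.013],0,1],[[0,0,-0.013],0,1]]'

```text
time: 56.3
tcp_pos: [0.4454, -0.0077, 0.0809]
orientation: [3.139, 0.001, 1.404]
contact_force: [-4.5, -4.6, 19.0]
finger_gap: 0.0006
grasp_force: 9.2
```

Emit:
drive_tool --motion '[[[0,0,0.02],0,1],[[0,0,0.06],0,1],[[0,0,0.15],0,1],[[0,0,0.3],0,1],[[0,0,0.4],0,1],[[-0.1,0,0.4],0,1],[[-0.2,0,0.4],0,1],[[-0.2,0,0.4],0,1]]'

```text
time: 57.1
tcp_pos: [0.3819, -0.0062, 0.1994]
orientation: [-3.139, -0.001, 1.404]
contact_force: [0.0, 0.3, -0.8]
finger_gap: -0.0
grasp_force: 0.0
```

```bash
python3 - <<'E'
from h import *
say()
for n in("top","wrist","side"):
    im,d,C=shot(n); P=cloud(C,d)
    h=cv2.cvtColor(im,cv2.COLOR_RGB2HSV);rr=np.hypot(P[...,0]-.5703,P[...,1]+.0026);g=(h[...,0]>50)&(h[...,0]<90)&(h[...,1]>90)&(rr<.09)&(P[...,2]>.09)&(P[...,2]<.13)
    q=P[cv2.erode(g.astype(np.uint8),np.ones((3,3)))>0]
    if len(q)>50:
        A=np.c_[q[:,0]-.5703,q[:,1]+.0026,np.ones(len(q))]; s=np.linalg.lstsq(A,q[:,2],rcond=None)[0]; print(n,"slopes",np.degrees(s[:2]).round(2),"z",s[2].round(4))
    red=((h[...,0]<6)|(h[...,0]>174))&(h[...,1]>150)&(h[...,2]>80)&(np.hypot(P[...,0]-.444,P[...,1]+.006)<.05)
    print("red",red.sum(),np.nanmedian(P[red],0).round(4))
    if n=="side": cv2.imwrite("pics/s4.png",cv2.resize(im[160:340,210:430,::-1],None,fx=3.3,fy=3.3))
E
```

```text
57.1 [ 0.3819 -0.0062  0.1994] [-179.9   -0.    80.4] [ 0.   0.3 -0.8] -1.0995677260935781e-06 0.0
top slopes [-0.03  0.18] z 0.1057
red 93 [ 0.4365 -0.0171  0.0878]
wrist slopes [ 0.28 -0.04] z 0.1063
red 2334 [ 0.4419 -0.0116  0.0881]
side slopes [-0.06 -0.46] z 0.1056
red 106 [ 0.4417 -0.0182  0.0874]
```

View pics/s4.png

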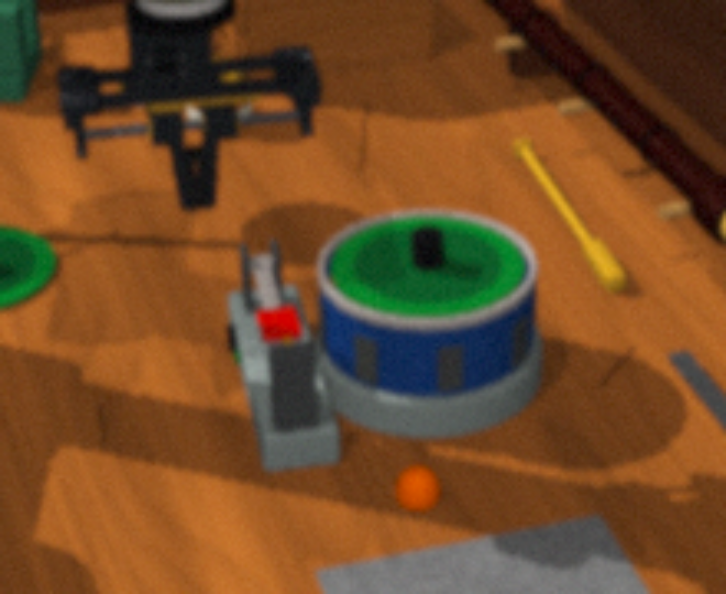

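The lever stays down by itself: its pad is at 88 mm, down from 120 (pad at (280,323)). The cover sits flat in the rim, the mat is empty, and the gripper is clear. Handing in.

```bash
python3 -c "
from h import *
print(job.finish_job())"
```

```text
the job is handed in; nothing more can be done
None
```

The job is handed in after about 57 s of the 210 s allowed: all six black blanks are in the bowl, the cover measures level and home on the ledge, and the red lever stays down on its catch. `finish_job()` returned no verdict.

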